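# Clip the boot brush back on its spindle

## Task

The round boot brush on the shoe bench has lost its retaining clip: pick up the grey forked clip and push it sideways into the groove under the spindle's head until it snaps fully home, then let go so that it lies flat on the washer. Push gently, without ramming, because the spindle gives in its rubber bush, and leave the other things on the bench where they are.

Things in the scene. Friction and masses are not known exactly. Their poses are not given: they have to be found in the camera images.
- clip: grey nylon retaining clip, 60 mm long, 34 mm wide, about 50 g: a 5 mm thick fork with two springy tines and a tab. Starts flat on the bench, tab up. Origin: centre of the eye (on the spindle's axis when home), at the plate's underside; x points out of the open mouth, z up. Plate: x = -48 to +11.5 mm; the flat end of the eye is at x = -7.5 mm; the tines' inner faces are 18 mm apart
- tab (a point): middle of the clip's upright grip tab, 36 mm behind the origin (x = -36 mm), 30 mm above the underside. The tab is 24 mm long along x, 12 mm thick along y, and rises from the plate (5 mm) to 40 mm above the underside; the plate under it is 34 mm wide
- mouth (a point): midpoint between the two round nubs near the tine tips, at x = +6.5 mm, at the underside. Nubs: 4 mm radius, centres at y = +-9.2 mm, so the mouth is 10.4 mm wide until the tines spread
- stand: boot brush stand, fixed to the bench: 150 x 150 x 18 mm plywood board with a round brush (140 mm diameter, bristle tops 48 mm above the bench) and a flat steel washer of 80 mm diameter whose upper face is 56 mm above the bench. Origin: underside of the board, on the spindle's rest axis; z up. More than 25 N on the stand or its spindle is ramming
- groove (a point): spindle's rest axis at the washer's upper face, 56 mm above the bench; the home place of the clip's origin. The groove is the spindle's round neck, 14 mm diameter, from the washer up to the head 9 mm higher; the clip may come in from any side. This point is fixed to the stand and does not follow the spindle as it gives
- head (a point): middle of the top of the spindle's round head (24 mm diameter, 9 mm thick, top 18 mm above the washer), at rest; fixed to the stand. The spindle stands in a soft rubber bush: it gives sideways 1 mm per 0.55 N, at most 20 mm, and comes back. The clip snaps over the neck at 6 to 10 N, when the spindle has given 11 to 18 mm; the push force then drops suddenly
- jar: closed glass jar, 72 mm diameter, 100 mm tall, cork lid; origin at the centre of its underside; bystander
- brush_handle: black plastic shoe brush handle lying flat, 190 mm long; origin under the middle of its block; bystander
- key_ring: silver key ring with a key lying flat, ring 34 mm, 73 mm long in all; origin at the ring's centre; bystander
- boot_insert: yellow silicone boot insert lying flat, 220 x 80 x 9 mm; origin at the middle of its underside; bystander
There are look-alikes about, which are no part of the job. What is meant by the stand is not blue, and is the smaller of those in its own colour.

How it is judged:
By the outcome, as a careful person would: the job done as asked, in the order asked, and still so for the second after the job is handed in, with the robot touching nothing.
It also fails if it takes over 53 s, if anything falls off the work surface, if the arm or the gripper's body presses on something with over 40 N, if the wrist force passes 120 N, or if a joint passes its speed limit or range.

## Robot

A 6-joint arm with a two-finger parallel gripper is mounted at the origin on the work surface. World frame = base frame: x ahead of the robot, y to its left, z up, the work surface at z = 0. Lengths are in m, angles in rad, forces in N, time in s.
With the tool pointing down it reaches from about 0.3 to 0.775 m from the base axis. Payload 14.6 kg.
Tool frame: the origin (TCP) lies midway between the tips of the shut fingers; the grasp point (between the pads) lies 19 mm behind it (ctrl.pinch_z is the distance from the TCP to the grasp point, in m); z points along the fingers, y is the line along which they close (so a half turn about z gives the same grasp; the last joint's range is limited). The gripper opens to 94 mm and grips with 3 to 60 N. Pads are 16 mm wide; open, the fingers measure 119 mm over their backs; the gripper's body (75 mm by 177 mm) begins 78 mm behind the grasp point.
Start: joints at [-1.359, 0.3, 1.521, -0, 1.321, -0.067], TCP at [0.151, -0.529, 0.205] pointing down, gripper open.
Joint ranges: [-3.03, 3.03], [-0.79, 2.21], [0.23, 2.52], [-1.04, 4.18], [0, 3.07], [-2.55, 2.55]. Speed limits (rad/s): [2.22, 2.22, 2.57, 3.14, 3.14, 3.14].

## Interface

Orientations are given as [roll, pitch, yaw] about the fixed x, y, z axes, in that order (R = Rz(yaw) Ry(pitch) Rx(roll)).
In Python, from station import ctrl gives the robot as it stands.
- The arm moves only by the tool jog_arm, never from a script. Its argument "motion" is a list of rows, each a list of 7 numbers: the shift along the tool's x, y, z in m, then the turn, a rotation vector about the tool's x, y, z in rad, then the opening, from -1 (shut) to 1 (fully open). In form: [[tx, ty, tz, rx, ry, rz, gripper], ...]. A call has 1 to 5 rows; each row shifts and turns the commanded pose from where the row before left it, along the tool's axes as they then stand; what a row does not reach is not made up. A row lasts 1/10 s, in which the tool goes at most 50 mm and 8.59 degrees, less where a joint would pass 70% of its speed; a pose out of reach is approached as far as the arm can. A call is refused whole if a number of a shift passes 0.05 or a number of a turn 0.15, either way. A call with a gripper value outside its range is refused whole. The fingers move at their own pace and stop on an object; "squeeze" is the grip in N (left out, the last holds). Time passes only in rows, so rows that do not move let the fingers close. It gives the time, the measured TCP pose, the force, the opening and the grip force at its end, in the units of the state.
- ctrl.get_obs(): the state, without advancing time (a new reading comes with each control period).
- ctrl.camera(name): name is "scene" or "top"; returns the picture (384x512x3 uint8, red, green, blue); there is no depth.
- ctrl.camera_model(name): a dict with "intrinsics" (3x3 intrinsics, pixels), "rvec" (rotation vector, rad) and "tvec" (3), from world to camera coordinates, as OpenCV has them. Camera axes: x right, y down, z forward; pixel columns grow to the right and rows downward; lengths in m; the calibration is good to about 2 mm. A picture is of the moment at which its call begins. camera_model takes no time and is no camera call.
- ctrl.hand_in(): hands the job in; it is judged then, once.
The state is a dict: "time_s": time; "qpos": joint angles; "joint_vel": joint speeds; "tau": joint torques, N m; "ee_pos": TCP position; "eef_rot": TCP orientation; "force": force on the tool from outside, world axes, zero at the start; "moment": the same for the moment, N m; "grip_width": finger opening in m; "grip_force": force on a finger pad.
Only numpy, scipy, OpenCV 4.12 (cv2) and the standard library are available. Lean on these libraries where they do the work, as an engineer would, in place of code of your own. Each camera call takes 0.05 s, during which the arm holds its last target. There are 200 camera calls.

## Working session

There is one attempt and no reset: what is moved stays moved. The work goes in short steps, Python scripts to look and compute and a tool call to move; the robot and the scene stay as the last step left them, time stands still between calls to the robot, and variables do not carry over. Pictures are saved under pics/ and viewed, at most 10 in all, crops included, and the job is handed in when it is done.

Besides the shell and the picture viewer there is one more tool, called after "Emit:" by a JSON object that holds its "method" and its "body". jog_arm: Moves the arm, as the interface text tells. Its arguments: {"type":"object","properties":{"motion":{"type":"array"},"squeeze":{"type":"number"}},"required":["motion"]}

```bash
mkdir -p pics; cat > h.py <<'E'
import numpy as np,cv2
from station import ctrl
def snap(n,f):
    im=cv2.cvtColor(ctrl.camera(n),cv2.COLOR_RGB2BGR); cv2.imwrite('pics/'+f+'_raw.png',im); return im
def proj(n,P):
    m=ctrl.camera_model(n); return cv2.projectPoints(np.float64(P).reshape(-1,1,3),np.float64(m['rvec']),np.float64(m['tvec']),np.float64(m['intrinsics']),None)[0].reshape(-1,2)
def ray(n,uv,z):
    m=ctrl.camera_model(n);R=cv2.Rodrigues(np.float64(m['rvec']))[0];t=np.ravel(m['tvec']);c=-R.T@t
    d=R.T@np.linalg.inv(np.float64(m['intrinsics']))@np.r_[uv,1.]
    return c+d*(z-c[2])/d[2]
E
python3 - <<'E'
from h import *
a=snap('top','a_top');b=snap('scene','a_scene')
cv2.imwrite('pics/a1.png',cv2.resize(a,(800,600),interpolation=2));cv2.imwrite('pics/a2.png',cv2.resize(b,(800,600),interpolation=2))
for n in('top','scene'):
    m=ctrl.camera_model(n);R=cv2.Rodrigues(np.float64(m['rvec']))[0];print(n,-R.T@np.ravel(m['tvec']),R[2],m['intrinsics'])
E
```

```text
top [0.35144113 0.05639809 1.28707665] [ 0.11063731 -0.00436706 -0.99385125] [[465.35546886   0.         264.12511688]
 [  0.         465.35546886 191.78550627]
 [  0.           0.           1.        ]]
scene [ 1.31425123 -0.32107853  1.05160601] [-0.62703286  0.28302406 -0.72575972] [[417.87906078   0.         247.19011031]
 [  0.         417.87906078 190.78574637]
 [  0.           0.           1.        ]]
```

View pics/a1.png

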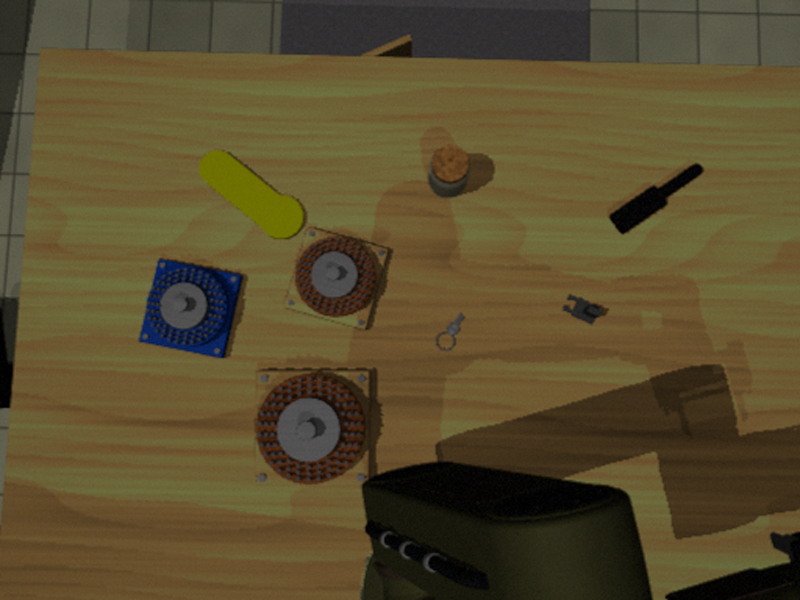

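View pics/a2.png

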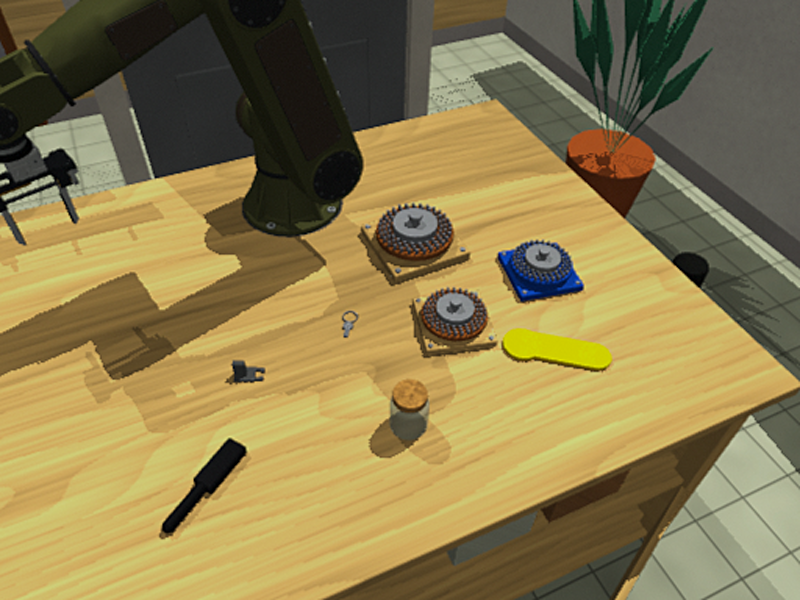

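Stands: the blue one at (185,303) is excluded. The larger wooden one is at (310,428) and the smaller wooden one at (335,273), so I choose the smaller. The only grey fork is at (583,308), with its mouth pointing image-left; the key ring at (450,335) is not it. Next, one close crop of both.

```bash
python3 - <<'E'
from h import *
a=cv2.imread('pics/a_top_raw.png')
def crop(u,v,w,s):return cv2.resize(a[v-w//2:v+w//2,u-w//2:u+w//2],None,fx=s,fy=s,interpolation=cv2.INTER_CUBIC)
c=crop(373,197,40,10);s=crop(215,177,80,5)
cv2.imwrite('pics/b.png',np.clip(np.hstack([c,s])*1.8,0,255).astype('uint8'))
# crop origins: clip (353,177) x10 ; stand (175,137) x5
E
```

```text
(no output)
```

View pics/b.png

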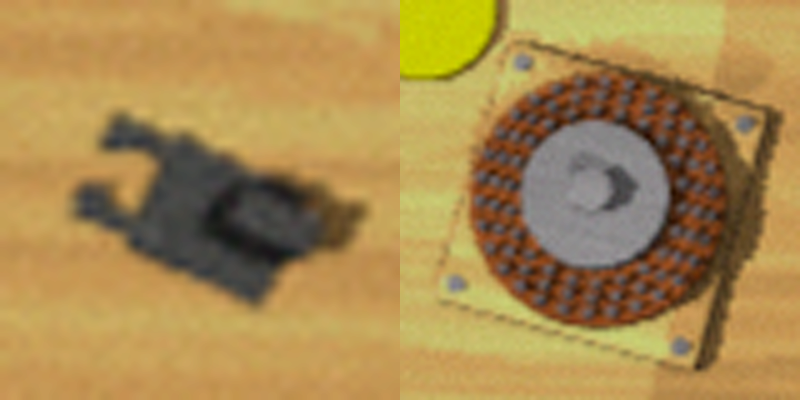

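The crop shows the clip's tine tips around (92,165), with its side running toward the rear corner (262,303). The washer of the smaller wooden stand is centred at about (596,194) and its head at (588,188), so the choice is right.

```bash
python3 - <<'E'
from h import *
C=lambda x,y:np.array([353+x/10-.5,177+y/10-.5]); S=lambda x,y:np.array([175+(x-400)/5-.5,137+y/5-.5])
o=ray('top',C(130,183),.003); r=ray('top',C(262,303),.003);s=ray('top',C(130,240),.003)
tip=ray('top',C(92,165),.003)
d=s-r;print('clip o',o,'tip',tip,'yaw side',np.arctan2(d[1],d[0]),np.arctan2(*(tip-o)[[1,0]]))
w=ray('top',S(596,194),.056);h=ray('top',S(588,188),.074);print('stand',w,h)
print('scene px x1.5625',proj('scene',[o,w,h])*1.5625)
ob=ctrl.get_obs();print({k:ob[k] for k in('ee_pos','eef_rot','time_s','force','grip_width')},ctrl.pinch_z)
# refine yaw/pos in top by dark mask template
a=cv2.imread('pics/a_top_raw.png').astype(float)
from scipy.optimize import minimize
g=a[177:217,353:393]; sat=g.max(2)-g.min(2); m=(sat<22).astype(float)
m=cv2.GaussianBlur(m,(0,0),.7)
def rend(p):
    x,y,t=p;c,s_=np.cos(t),np.sin(t);im=np.zeros((400,400),'uint8')
    def poly(P,z):
        P=np.float64(P)/1000;W=np.c_[x+c*P[:,0]-s_*P[:,1],y+s_*P[:,0]+c*P[:,1],np.full(len(P),z)]
        return ((proj('top',W)-[353,177]+.5)*10).astype(np.int32)
    for z in(0,.005):
        for P in([(-48,-17),(-7.5,-17),(-7.5,17),(-48,17)],[(-8,9),(11.5,9),(11.5,15),(-8,15)],[(-8,-9),(11.5,-9),(11.5,-15),(-8,-15)]): cv2.fillPoly(im,[poly(P,z)],255)
    T=[(-48,-6),(-24,-6),(-24,6),(-48,6)]
    cv2.fillPoly(im,[cv2.convexHull(np.vstack([poly(T,.005),poly(T,.04)]))],255)
    return cv2.GaussianBlur(cv2.resize(im,(40,40),interpolation=cv2.INTER_AREA)/255.,(0,0),.7)
f=lambda q:((rend(np.array(q)/[100,100,10])-m)**2).sum()
q0=np.array([o[0]*100,o[1]*100,np.arctan2(d[1],d[0])*10])
R=minimize(f,q0,method='Nelder-Mead',options=dict(initial_simplex=q0+np.vstack([np.zeros(3),np.diag([.4,.4,1.])])))
print(f(q0),R.fun,R.x/[100,100,10])
E
```

```text
clip o [ 0.49206879 -0.23103208  0.003     ] tip [ 0.49687182 -0.22047239  0.003     ] yaw side 1.1413998987835758 1.1439193286986096
stand [0.52985134 0.18654177 0.056     ] [0.53033942 0.1889511  0.074     ]
scene px x1.5625 [[257.02239087 372.34957872]
 [453.45484667 305.7385049 ]
 [455.31394642 299.62038366]]
{'ee_pos': array([ 0.15129593, -0.52853398,  0.20496695]), 'eef_rot': array([-3.14059077e+00, -3.48910962e-05,  2.78793393e-01]), 'time_s': 0.1, 'force': array([-0.53717349,  0.89316842, -0.36880328]), 'grip_width': 0.09378999946885548} 0.0188
10.876479732422137 4.634354853234544 [ 0.49342046 -0.23022337  1.16446712]
```

```bash
cat >> h.py <<'E'
from scipy.spatial.transform import Rotation as Ro
def plan(pos,yaw,n):
    o=ctrl.get_obs();p=np.array(o['ee_pos']);R=Ro.from_euler('xyz',o['eef_rot']);T=Ro.from_euler('xyz',[np.pi,0,yaw])
    rv=(R.inv()*T).as_rotvec()/n;d=(np.array(pos)-p)/n
    for i in range(n):
        print(np.round(R.inv().apply(d),4).tolist()+np.round(rv,4).tolist());R=R*Ro.from_rotvec(rv)
E
python3 -c "
from h import *
plan([.479,-.263,.12],1.164,10)"
```

```text
[0.0388, -0.0165, 0.0085, -0.0001, -0.0, -0.0885]
[0.0401, -0.013, 0.0085, -0.0001, -0.0, -0.0885]
[0.0411, -0.0094, 0.0085, -0.0001, -0.0, -0.0885]
[0.0418, -0.0057, 0.0085, -0.0001, -0.0, -0.0885]
[0.0421, -0.002, 0.0085, -0.0001, -0.0, -0.0885]
[0.0421, 0.0017, 0.0085, -0.0001, -0.0, -0.0885]
[0.0418, 0.0054, 0.0085, -0.0001, -0.0, -0.0885]
[0.0412, 0.0091, 0.0085, -0.0001, -0.0, -0.0885]
[0.0402, 0.0127, 0.0085, -0.0001, -0.0, -0.0885]
[0.0389, 0.0162, 0.0085, -0.0001, -0.0, -0.0885]
```

Emit:
{"method": "jog_arm", "body": {"motion": [[0.039,-0.0165,0.0085,0,0,-0.0885,1],[0.04,-0.013,0.0085,0,0,-0.0885,1],[0.041,-0.0095,0.0085,0,0,-0.0885,1],[0.042,-0.0055,0.0085,0,0,-0.0885,1],[0.042,-0.002,0.0085,0,0,-0.0885,1]]}}

```text
time_s: 0.6
ee_pos: [0.3164, -0.3948, 0.1625]
eef_rot: [-3.141, -0.0, 0.725]
force: [1.1, 0.3, 0.2]
grip_width: 0.0936
grip_force: 0.0
```

Emit:
{"method": "jog_arm", "body": {"motion": [[0.042,0.0015,0.0085,0,0,-0.0885,0.2],[0.042,0.0055,0.0085,0,0,-0.0885,0.2],[0.041,0.009,0.0085,0,0,-0.0885,0.2],[0.04,0.0125,0.0085,0,0,-0.0885,0.2],[0.039,0.016,0.0085,0,0,-0.0885,0.2]]}}

```text
time_s: 1.1
ee_pos: [0.4796, -0.2619, 0.1199]
eef_rot: [-3.141, -0.0, 1.167]
force: [-0.4, -1.4, 0.3]
grip_width: 0.0582
grip_force: 0.0
```

Emit:
{"method": "jog_arm", "body": {"motion": [[0,0,0,0,0,0,0.2],[0,0,0,0,0,0,0.2]]}}

```text
time_s: 1.3
ee_pos: [0.4786, -0.2628, 0.1199]
eef_rot: [-3.14, -0.0, 1.165]
force: [-1.5, 0.1, 0.2]
grip_width: 0.0563
grip_force: 0.0
```

```bash
python3 - <<'E'
from h import *
plan([.479,-.263,.06],1.164,2)
a=snap('top','c');b=snap('scene','c2')
cu=proj('top',[.48,-.26,.02])[0].astype(int);cs=proj('scene',[.48,-.26,.02])[0].astype(int)
f=lambda a,c:cv2.resize(a[c[1]-30:c[1]+30,c[0]-30:c[0]+30],(400,400),interpolation=2)
print(cu,cs);cv2.imwrite('pics/c.png',np.clip(np.hstack([f(a,cu)*1.8,f(b,cs)*1.]),0,255).astype('uint8'))
E
```

```text
[-0.0, 0.0003, 0.03, -0.0006, -0.0, 0.0003]
[-0.0, 0.0003, 0.03, -0.0006, -0.0, 0.0003]
[377 198] [153 235]
```

View pics/c.png

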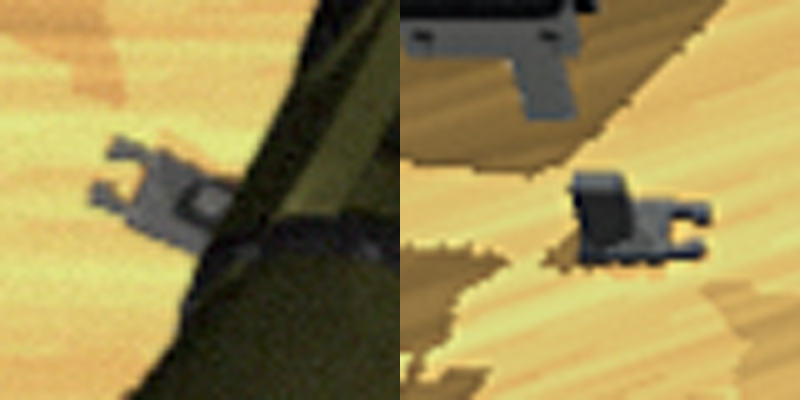

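The picture shows the tab upright under the gripper at about (205,200) in the left crop, in line with the tool. I'm going down and closing.

Emit:
{"method": "jog_arm", "body": {"motion": [[0,0,0.04,0,0,0,0.2],[0,0,0.04,0,0,0,0.2],[0,0,0.02,0,0,0,0.2],[0,0,0.009,0,0,0,0.2],[0,0,0,0,0,0,0.2]]}}

```text
time_s: 1.9
ee_pos: [0.4778, -0.2639, 0.0111]
eef_rot: [-3.141, -0.0, 1.162]
force: [-0.3, -0.3, 0.5]
grip_width: 0.0562
grip_force: 0.0
```

Emit:
{"method": "jog_arm", "body": {"motion": [[0,0,0,0,0,0,-0.3],[0,0,0,0,0,0,-0.5],[0,0,0,0,0,0,-0.6],[0,0,0,0,0,0,-0.8],[0,0,0,0,0,0,-1]], "squeeze": 30}}

```text
time_s: 2.4
ee_pos: [0.4787, -0.2634, 0.0118]
eef_rot: [3.141, 0.0, 1.164]
force: [0.2, 0.2, -0.1]
grip_width: 0.0197
grip_force: 0.0
```

Emit:
{"method": "jog_arm", "body": {"motion": [[0,0,0,0,0,0,-1],[0,0,0,0,0,0,-1],[0,0,0,0,0,0,-1]]}}

```text
time_s: 2.7
ee_pos: [0.4786, -0.2633, 0.0116]
eef_rot: [3.141, -0.0, 1.164]
force: [0.4, 1.1, 3.1]
grip_width: 0.0118
grip_force: 30.0
```

Emit:
{"method": "jog_arm", "body": {"motion": [[0,0,-0.02,0,0,0,-1],[0,0,-0.03,0,0,0,-1],[0,0,-0.035,0,0,0,-1],[0,0,-0.034,0,0,0,-1],[0.02,-0.0075,0,0,0,0,-1]]}}

```text
time_s: 3.2
ee_pos: [0.481, -0.244, 0.1348]
eef_rot: [3.135, 0.001, 1.162]
force: [0.3, 0.1, -2.2]
grip_width: 0.0118
grip_force: 30.0
```

Emit:
{"method": "jog_arm", "body": {"motion": [[0.036,-0.0135,0,0,0,0,-1],[0.036,-0.0135,0,0,0,0,-1],[0.036,-0.0135,0,0,0,0,-1],[0.036,-0.0135,0,0,0,0,-1],[0.036,-0.0135,0,0,0,0,-1]]}}

```text
time_s: 3.7
ee_pos: [0.4886, -0.0484, 0.1304]
eef_rot: [-3.141, 0.0, 1.164]
force: [0.3, -0.4, -0.1]
grip_width: 0.0117
grip_force: 30.0
```

Emit:
{"method": "jog_arm", "body": {"motion": [[0.036,-0.0135,0,0,0,0,-1],[0.036,-0.0135,0,0,0,0,-1],[0.036,-0.0135,0,0,0,0,-1],[0.03,-0.012,0,0,0,0,-1],[0.01,-0.0035,0,0,0,0,-1]]}}

```text
time_s: 4.2
ee_pos: [0.4957, 0.1105, 0.1303]
eef_rot: [-3.141, -0.0, 1.166]
force: [-0.3, 0.7, 0.3]
grip_width: 0.012
grip_force: 30.0
```

Emit:
{"method": "jog_arm", "body": {"motion": [[0,0,0.01,0,0,0,-1],[0,0,0,0,0,0,-1],[0,0,0,0,0,0,-1]]}}

```text
time_s: 4.5
ee_pos: [0.4958, 0.1069, 0.1199]
eef_rot: [-3.141, 0.001, 1.162]
force: [-0.0, 0.0, 0.4]
grip_width: 0.0119
grip_force: 30.0
```

```bash
python3 - <<'E'
from h import *
o=ctrl.get_obs();print(o['ee_pos'],o['eef_rot'],o['force'],o['grip_width'])
b=snap('scene','d2');a=snap('top','d')
cs=proj('scene',[.52,.16,.08])[0].astype(int);ca=proj('top',[.52,.16,.08])[0].astype(int);print(cs,ca)
f=lambda a,c:cv2.resize(a[c[1]-30:c[1]+30,c[0]-25:c[0]+25],(400,480),interpolation=2)
cv2.imwrite('pics/d.png',np.hstack([f(b,cs),np.clip(f(a,ca)*1.8,0,255).astype('uint8')]))
E
```

```text
[0.49584587 0.10690675 0.11994548] [-3.14076284e+00  6.48467818e-04  1.16242339e+00] [-0.03299399  0.0062656   0.42072859] 0.011938611743150558
[282 190] [222 177]
```

View pics/d.png

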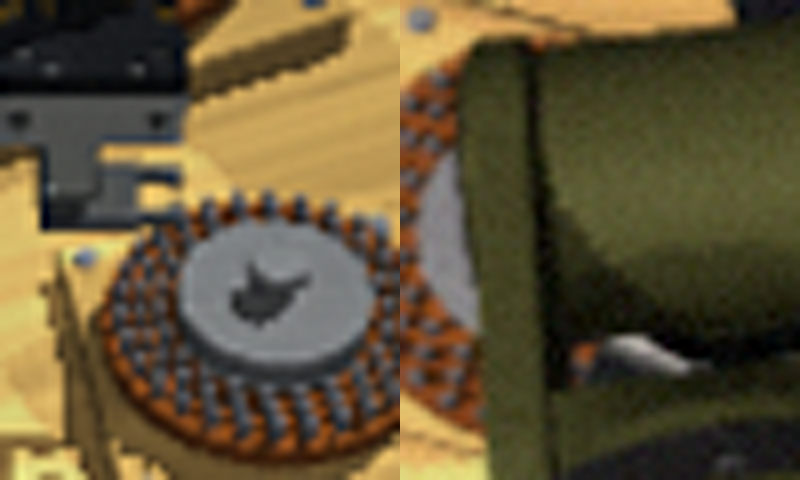

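The scene crop shows the clip held level, with its tine tips at about (182,175) and (182,205). The washer centre is at about (278,293).

```bash
python3 - <<'E'
from h import *
S=lambda x,y:np.array([257+x/8-.5,160+y/8-.5])
print('washer scene',ray('scene',S(278,293),.056))
o=ctrl.get_obs();p=np.array(o['ee_pos']);t=o['eef_rot'][2];u=np.array([np.cos(t),np.sin(t),0]);v=np.array([-u[1],u[0],0])
zu=p[2]-.0116
O=p+.036*u;O[2]=zu+.0025
P=[O+.0115*u+.012*v,O+.0115*u-.012*v,O-.048*u+.017*v,O-.048*u-.017*v,[.53,.1875,.056]]
print(((proj('scene',P)+.5-[257,160])*8).round())
w=ray('scene',S(182,175),O[2]);x=ray('scene',S(182,205),O[2])
m=(w+x)/2-p;print('tip mid rel tool along/across',m@u,m@v,'exp .0475,0')
E
```

```text
washer scene [0.53297184 0.18869764 0.056     ]
[[181. 173.]
 [185. 217.]
 [ 31. 165.]
 [ 33. 226.]
 [272. 289.]]
tip mid rel tool along/across 0.04730118678691905 0.0028596128843669153 exp .0475,0
```

Emit:
{"method": "jog_arm", "body": {"motion": [[0,0,0.02,0,0,0,-1],[0,0,0.02,0,0,0,-1],[0,0,0.01,0,0,0,-1],[0,0,0,0,0,0,-1],[0,0,0,0,0,0,-1]]}}

```text
time_s: 5.1
ee_pos: [0.4964, 0.1079, 0.0711]
eef_rot: [3.141, -0.0, 1.163]
force: [0.8, 0.4, -0.0]
grip_width: 0.0118
grip_force: 30.0
```

Emit:
{"method": "jog_arm", "body": {"motion": [[0.01,0,0,0,0,0,-1],[0.01,0,0,0,0,0,-1],[0.008,0,0,0,0,0,-1],[0.004,0,0,0,0,0,-1],[0,0,0,0,0,0,-1]]}}

```text
time_s: 5.6
ee_pos: [0.5088, 0.1382, 0.0704]
eef_rot: [3.142, -0.0, 1.165]
force: [-0.6, -0.7, 0.3]
grip_width: 0.0117
grip_force: 30.0
```

```bash
python3 - <<'E'
from h import *
o=ctrl.get_obs();print(o['ee_pos'],o['eef_rot'],o['force'],o['grip_width'])
b=snap('scene','e')
c=b[163:233,240:330]
cv2.imwrite('pics/e.png',cv2.resize(c,(720,560),interpolation=2))
E
```

```text
[0.50880138 0.13817017 0.07042745] [ 3.14156662e+00 -2.75950478e-05  1.16468544e+00] [-0.57926605 -0.74478804  0.30648085] 0.011668337184455039
```

View pics/e.png

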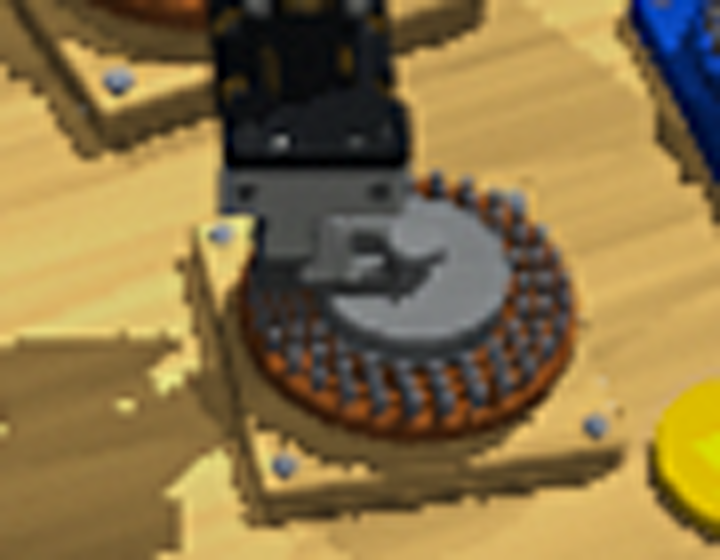

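The tines are at (370,265), level and pointing at the head at about (425,265), just above the washer. I'm advancing gently.

Emit:
{"method": "jog_arm", "body": {"motion": [[0.002,0,0.0008,0,0,0,-1],[0.002,0,0,0,0,0,-1],[0.002,0,0,0,0,0,-1],[0.002,0,0,0,0,0,-1],[0.002,0,0,0,0,0,-1]]}}

```text
time_s: 6.15
ee_pos: [0.5126, 0.1466, 0.0696]
eef_rot: [-3.141, 0.001, 1.164]
force: [-1.3, -2.7, -0.4]
grip_width: 0.0118
grip_force: 30.0
```

Emit:
{"method": "jog_arm", "body": {"motion": [[0.0015,0,0,0,0,0,-1],[0.0015,0,0,0,0,0,-1],[0.001,0,0,0,0,0,-1],[0,0,0,0,0,0,-1]]}}

```text
time_s: 6.55
ee_pos: [0.5141, 0.1503, 0.0695]
eef_rot: [-3.141, 0.0, 1.164]
force: [-1.3, -4.7, -1.1]
grip_width: 0.0117
grip_force: 30.0
```

Emit:
{"method": "jog_arm", "body": {"motion": [[0.0015,0,0,0,0,0,-1],[0.0015,0,0,0,0,0,-1],[0.001,0,0,0,0,0,-1],[0,0,0,0,0,0,-1]]}}

```text
time_s: 6.95
ee_pos: [0.5157, 0.1539, 0.0696]
eef_rot: [-3.141, 0.001, 1.164]
force: [-2.0, -5.8, -1.0]
grip_width: 0.0118
grip_force: 30.0
```

Emit:
{"method": "jog_arm", "body": {"motion": [[0.001,0,0,0,0,0,-1],[0.001,0,0,0,0,0,-1],[0,0,0,0,0,0,-1]]}}

```text
time_s: 7.25
ee_pos: [0.5164, 0.1556, 0.0695]
eef_rot: [-3.141, 0.001, 1.164]
force: [-2.3, -5.4, 1.2]
grip_width: 0.0119
grip_force: 30.0
```

Emit:
{"method": "jog_arm", "body": {"motion": [[0.001,0,0,0,0,0,-1],[0.001,0,0,0,0,0,-1],[0,0,0,0,0,0,-1]]}}

```text
time_s: 7.55
ee_pos: [0.5172, 0.1575, 0.0695]
eef_rot: [-3.141, 0.001, 1.164]
force: [-0.8, -4.4, -0.2]
grip_width: 0.012
grip_force: 30.0
```

Emit:
{"method": "jog_arm", "body": {"motion": [[0.001,0,0,0,0,0,-1],[0,0,0,0,0,0,-1],[0,0,0,0,0,0,-1]]}}

```text
time_s: 7.85
ee_pos: [0.5178, 0.1587, 0.0697]
eef_rot: [3.142, -0.0, 1.164]
force: [-0.7, -3.1, -0.5]
grip_width: 0.0121
grip_force: 30.0
```

Emit:
{"method": "jog_arm", "body": {"motion": [[0.001,0,0,0,0,0,-1],[0,0,0,0,0,0,-1],[0,0,0,0,0,0,-1]]}}

```text
time_s: 8.15
ee_pos: [0.5182, 0.1596, 0.0697]
eef_rot: [3.141, -0.0, 1.164]
force: [-1.7, -2.9, 0.2]
grip_width: 0.0119
grip_force: 30.0
```

Emit:
{"method": "jog_arm", "body": {"motion": [[0.001,0,0,0,0,0,-1],[0,0,0,0,0,0,-1],[0,0,0,0,0,0,-1]]}}

```text
time_s: 8.45
ee_pos: [0.5186, 0.1605, 0.0697]
eef_rot: [3.142, -0.0, 1.164]
force: [-0.7, -2.9, 0.5]
grip_width: 0.0117
grip_force: 30.0
```

Emit:
{"method": "jog_arm", "body": {"motion": [[-0.002,0,0,0,0,0,-1],[-0.002,0,0,0,0,0,-1],[-0.0018,0,0,0,0,0,-1],[0,0,0,0,0,0,-1],[0,0,0,0,0,0,-1]]}}

```text
time_s: 8.95
ee_pos: [0.5163, 0.1552, 0.0697]
eef_rot: [3.142, -0.0, 1.164]
force: [-0.1, -0.2, 0.2]
grip_width: 0.0118
grip_force: 30.0
```

Emit:
{"method": "jog_arm", "body": {"motion": [[0,0,0.0006,0,0,0,-1],[0,0,0.0005,0,0,0,-1],[0,0,0.0004,0,0,0,-1],[0,0,0,0,0,0,-1],[0,0,0,0,0,0,-1]]}}

```text
time_s: 9.45
ee_pos: [0.5162, 0.1551, 0.0681]
eef_rot: [-3.141, 0.0, 1.164]
force: [-0.6, -0.9, -1.1]
grip_width: 0.012
grip_force: 30.0
```

Emit:
{"method": "jog_arm", "body": {"motion": [[0,0,0,0,0,0,-0.6],[0,0,0,0,0,0,-0.5],[0,0,0,0,0,0,-0.4],[0,0,0,0,0,0,-0.4],[0,0,0,0,0,0,-0.4]]}}

```text
time_s: 9.95
ee_pos: [0.5163, 0.1552, 0.0682]
eef_rot: [3.142, -0.0, 1.164]
force: [-0.1, -1.1, 0.2]
grip_width: 0.0282
grip_force: 0.0
```

Emit:
{"method": "jog_arm", "body": {"motion": [[0,0,-0.01,0,0,0,-0.4],[0,0,-0.03,0,0,0,-0.4],[0,0,-0.04,0,0,0,-0.4],[0,0,-0.04,0,0,0,-0.4],[-0.04,0,-0.02,0,0,0,-0.4]]}}

```text
time_s: 10.45
ee_pos: [0.5017, 0.1201, 0.2122]
eef_rot: [3.138, -0.003, 1.167]
force: [1.0, -1.4, 0.1]
grip_width: 0.0282
grip_force: 0.0
```

Emit:
{"method": "jog_arm", "body": {"motion": [[-0.05,0,0,0,0,0,-0.4],[-0.05,0,0,0,0,0,-0.4],[-0.05,0,0,0,0,0,-0.4],[-0.05,0,0,0,0,0,-0.4],[0,0,0,0,0,0,-0.4]]}}

```text
time_s: 10.95
ee_pos: [0.4196, -0.0692, 0.2091]
eef_rot: [3.14, 0.0, 1.158]
force: [-0.5, -0.3, 0.6]
grip_width: 0.0284
grip_force: 0.0
```

```bash
python3 - <<'E'
from h import *
o=ctrl.get_obs();print(o['ee_pos'],o['force'],o['grip_width'])
b=snap('scene','f');a=snap('top','f2')
cv2.imwrite('pics/f.png',np.hstack([cv2.resize(b[172:222,265:315],(400,400),interpolation=2),np.clip(1.8*cv2.resize(a[147:207,190:250],(400,400),interpolation=2),0,255).astype('uint8')]))
g=np.array([.531,.188]);u=np.array([.397,.918]);v=np.array([-.918,.397])
P=[np.r_[g-u*x+v*y,z] for x,y,z in((48,.0,.056),)for x,y in((.048,-.017),(.048,.017),(-.0115,-.012),(-.0115,.012),(.036,0),(0,0)) for z in((.061,) if x!=.036 and x!=0 else (.096 if x else .074,))]
print(((proj('scene',P)+.5-[265,172])*8).round().tolist());print(((proj('top',P)+.5-[190,147])*6.667+[400,0]).round().tolist())
E
```

```text
[ 0.41958278 -0.06917181  0.20912858] [-0.51853754 -0.28658812  0.56130019] 0.028375476495951013
[[95.0, 217.0], [90.0, 156.0], [242.0, 208.0], [237.0, 164.0], [128.0, 126.0], [214.0, 164.0]]
[[684.0, 199.0], [647.0, 276.0], [543.0, 148.0], [518.0, 202.0], [631.0, 212.0], [553.0, 182.0]]
```

View pics/f.png

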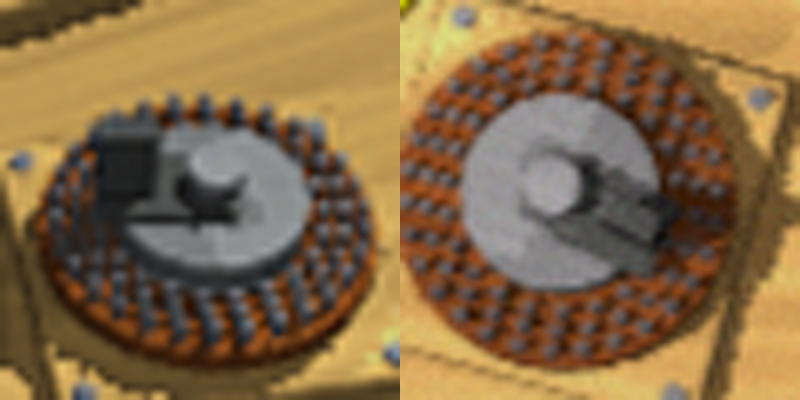

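The clip lies flat on the washer around the neck. Its rear corner is at (645,275) and its tab top at (128,130), both matching the predicted home pose. The head is back at rest at (553,183).

```bash
python3 -c "
from station import ctrl
print(ctrl.hand_in())"
```

```text
the job is handed in; nothing more can be done
None
```

The clip snapped into the groove of the smaller wooden stand and now lies flat on the washer. The highest push force I read was about 6 N, the gripper is clear of everything, and the job was handed in at about 11 s.

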